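Open the push-to-open sample cupboard

ROBOT

A 6-joint arm with a two-finger parallel gripper is mounted at the origin on the work surface; the furniture and walls round the work are solid. World frame = base frame: x ahead of the robot, y to its left, z up, the work surface at z = 0. Lengths are in m, angles in rad, forces in N, time in s.
With the tool pointing down it reaches from about 0.25 to 0.8 m from the base axis. Payload 3.9 kg.
Tool frame: the origin (TCP) lies between the finger pads; the fingertips stand 14 mm ahead of it and the grasp point (between the pads) lies 5 mm behind it; z points along the fingers, y is the direction in which the jaws open and shut (so a half turn about z gives the same grasp; the last joint's range is limited). The gripper opens to 85 mm and grips with 20 to 120 N. Pads are 22 mm wide; open, the fingers measure 114 mm over their backs; the gripper's body (76 mm by 85 mm) begins 54 mm behind the grasp point. The pads swing forward as they close: fully open they stand 13 mm farther back than shut.
Start: joints at [1.326, 0.26, -0.138, 1.173, 0, 1.571], TCP at [0.127, 0.509, 0.245] pointing down, gripper open.
Joint ranges: [-2.78, 2.78], [-0.83, 1.72], [-1.28, 1.37], [-1.9, 2.12], [-1.57, 1.48], [-3.14, 3.14]. Speed limits (rad/s): [2.57, 2.57, 3.14, 3.14, 3.14, 3.14].

INTERFACE

Orientations are given as a unit quaternion [x, y, z, w].
In Python, from bench import get_obs, grab_frame, get_calibration, finish_job, silhouettes gives the robot as it stands.
- The arm moves only by the shell command python3 -m inch 'ROWS' [OPENING] [FORCE]. ROWS is JSON, one flat list of numbers, 4 for each row, row after row: the shift along the world's x, y, z in cm, then the turn about the world's z in units of 6 degrees (1.0 is 6 degrees). A call has 1 to 10 rows; each row shifts and turns the commanded pose from where the row before left it; what a row does not reach is not made up. A row lasts 1/10 s, in which the tool goes at most 50 mm and 8.59 degrees, less where a joint would pass 70% of its speed; a pose out of reach is approached as far as the arm can. A call with a gripper value outside its range is refused whole. OPENING is the closure, from -1 (fully open) to 1 (shut), set as the call begins (- or left out, the last holds). The fingers move at their own pace and stop on an object; FORCE is the grip in N (left out, the last holds). Time passes only in rows, so rows that do not move let the fingers close. It gives the time, the measured TCP pose, the force and the opening at its end, in the units of the state.
- get_obs(): the state, without advancing time (a new reading comes with each control period).
- grab_frame(name): name is "scene" or "top" or "wrist"; returns the picture (480x640x3 uint8, blue, green, red); there is no depth.
- get_calibration(name): a dict with "camera_matrix" (3x3 intrinsics, pixels), "R" (3x3) and "t" (3): a world point X has camera coordinates R X + t. Camera axes: x right, y down, z forward; pixel columns grow to the right and rows downward; lengths in m; the calibration is good to about 2 mm. The wrist camera is an equidistant fisheye: a pixel r from the principal point sees the ray r / f radians off the axis. A picture is of the moment at which its call begins: read the wrist's pose just before it. get_calibration takes no time and is no camera call; for the wrist camera it gives the pose at the moment of the call.
- finish_job(): hands the job in, once; it reports no verdict.
Trained networks look in the newest picture that a camera, given by its name, has taken for a name from the list of things; names that differ only in an ending like _2 or _b are one class to them, and where a whole thing is asked for, a point or a joint stands for the part that bears it (a point fixed in the world has none). Each returns a list of dicts, best first, with "p" (0 to 1); they miss things now and then, are a little off and sometimes report something else, mostly with a low value. They report only what shows in the picture. A call takes as long as a camera call.
- silhouettes(camera, name): "pixels" (480x640 bool, what is visible of it) and "box" ([left, top, right, bottom] in pixels, round what is visible of it).
The state is a dict: "time": time; "q": joint angles; "dq": joint speeds; "joint_efforts": joint torques, N m; "position": TCP position; "tcp_rot": TCP orientation; "force": force on the tool from outside, world axes, zero at the start; "torque": the same for the moment, N m; "gripper_width": finger opening in m.
Only numpy, scipy, OpenCV 4.12 (cv2) and the standard library are available. Lean on these libraries where they do the work, as an engineer would, in place of code of your own. Each camera call takes 0.05 s, during which the arm holds its last target.

TASK

Open the wider of the two small cupboards: with the fingertips press its handleless door gently in near the edge away from the hinge until the catch lets go, back off and let the spring push the door ajar, then put the fingers behind the free edge and push the door wide open, to about a right angle. Only press and push with the fingers: grasp and lift nothing, leave the narrow cupboard shut, do not disturb the bottles and the cup, and finish clear of everything.

Things in the scene. Friction and masses are not known exactly. Their poses are not given: they have to be found in the camera images.
- wide: the WIDE cupboard, fixed: white box 190 mm wide (y), 140 deep (x), 155 high; open front (rim at x = -70 mm) covered by a light grey door. Origin: centre of the underside, on the worktop. x points into the cupboard (away from the robot at yaw 0), y to the hinge side, z up. It stands left or right of the narrow one. A tube rack is inside, 60 mm or more behind the rim. Nothing stands above.
- wide_door (a joint): angle of the wide door, rad: 0 shut and latched, negative pressed in (solid stop at -0.038, 7 mm at the free edge), positive open (stop at 1.75). Pressed to -0.026 or beyond (5 mm at the edge, 2 to 4 N) the catch lets go; once let free, a spring plunger pushes the door to 0.43 to 0.52. From there it turns with slight friction and stays where left. Shut, it is 8 mm in front of the rim.
- wide_press (a point): point to press on the front face of the wide door: 30 mm from its free edge, 25 mm below its top edge. Moves with the door; its x axis points through the door from front to back, y along the door to the hinge, z up.
- wide_hinge (a point): point on the wide door's vertical hinge axis, in the plane of the door's back face, level with its top edge (153 mm above the worktop). Turns with the door, axes as wide_press. The door is 12 mm thick and 139 mm high; its free edge is 184 mm from the axis, along -y. A steel striker sticks 26 mm out of its back near the free edge, 78 mm above the worktop; the upper 60 mm of the back are clear.
- narrow: the NARROW cupboard, of the same make, 140 mm wide, 140 mm deep, 155 mm high; to be left shut. Origin: centre of the underside, axes as for the wide one.
- narrow_door (a joint): angle of the narrow cupboard's door, rad: 0 shut; it has the same push-to-open catch and must stay shut.
- bottle_control: small white bottle with a screw cap, 33 mm across, 58 mm high, standing loose in front of the narrow cupboard; origin at its underside.
- bottle_lyse: brown bottle with a black screw cap, 52 mm across, 105 mm high, standing loose at the right; origin at its underside.
- specimen_cup: grey-white cup with a white lid, 63 mm across, 65 mm high, standing loose at the left; origin at its underside.

How it is judged:
On the way, in this order (a step that is already met when the one before it is completed fails the run):
1. the fingers press the wide door in (value of joint wide_door below -0.015 rad and contact force between the fingers and wide above 0.3 N), for 0.02 s.
2. the catch has let go and the door stands ajar (value of joint wide_door between 0.25 and 0.8 rad), for 0.2 s.
At the end, for the whole second after the job is handed in: The wide door stands open by at least 1.2 rad (69 degrees) and at rest, the narrow door is shut (within 0.05 rad), and each bottle and the cup stand within 20 mm of their start (value of joint wide_door above 1.2 rad and velocity of joint wide_door between -0.05 and 0.05 rad/s and value of joint narrow_door below 0.05 rad and distance of each of bottle_control, bottle_lyse, specimen_cup from where it was at the start of the episode below 0.02 m); the robot touches nothing.
It fails at once if the narrow cupboard's door springs open (value of joint narrow_door above 0.1 rad).
It fails at once if the wide cupboard or its door is pressed or pinched with more than 40 N (contact force between the fingers and wide above 40 N).
It fails at once if a bottle or the cup is lifted, knocked or moved by 20 mm (distance of any of bottle_control, bottle_lyse, specimen_cup from where it was at the start of the episode above 0.02 m).
It also fails if it takes over 48 s, if anything falls off the work surface, if the arm or the gripper's body presses on something with over 40 N, if the wrist force passes 120 N, or if a joint passes its speed limit or range.

## Working session

There is one attempt and no reset: what is moved stays moved. The work goes in short steps, Python scripts to look and compute and a shell command to move; the robot and the scene stay as the last step left them, time stands still between calls to the robot, and variables do not carry over. Pictures are saved under pics/ and viewed, and the job is handed in when it is done.

```bash
mkdir -p pics; ls
python3 - <<'E'
from bench import *
import cv2
o=get_obs();print({k:o[k] for k in('time','position','tcp_rot','gripper_width','force')})
for n in('scene','top'):
    f=grab_frame(n);cv2.imwrite(f'pics/{n}0.png',f)
    for k in('wide','wide_door','narrow','narrow_door','bottle_control','bottle_lyse','specimen_cup'):
        r=silhouettes(n,k);print(n,k,[(round(d['p'],2),d['box']) for d in r[:3]])
print(get_calibration('scene'),get_calibration('top'))
E
```

```text
pics
{'time': 0.0, 'position': array([0.12708002, 0.50869301, 0.2444447 ]), 'tcp_rot': array([ 1.22107794e-01,  9.92516331e-01, -1.00226032e-03, -1.23764405e-04]), 'gripper_width': 0.08503731888788825, 'force': array([ 0.04467873,  0.63917126, -0.36562435])}
scene wide [(0.92, [269.5, 182.9, 336.9, 244.7])]
scene wide_door [(0.64, [317.2, 188.2, 338.0, 245.2])]
scene narrow [(0.65, [268.8, 186.3, 338.7, 246.5]), (0.64, [264.8, 241.4, 331.8, 324.8]), (0.49, [316.4, 187.7, 337.1, 244.5])]
scene narrow_door [(0.95, [320.6, 241.2, 334.0, 316.4]), (0.47, [265.7, 244.4, 331.6, 325.6])]
scene bottle_control [(0.79, [346.5, 280.4, 361.2, 305.3]), (0.58, [264.8, 240.7, 330.1, 326.2])]
scene bottle_lyse [(0.57, [358.2, 194.2, 377.0, 223.5])]
scene specimen_cup [(0.71, [330.9, 336.8, 364.0, 375.6])]
top wide [(0.86, [352.2, 187.2, 437.1, 277.8])]
top wide_door [(0.69, [351.6, 221.2, 419.1, 279.0])]
top narrow [(0.6, [240.2, 174.6, 297.5, 253.5])]
top narrow_door [(0.79, [243.7, 216.0, 295.6, 253.5]), (0.16, [354.8, 223.0, 420.8, 276.3])]
top bottle_control [(0.53, [265.1, 257.5, 278.2, 276.1])]
[... 164 characters left out ...]
  , 325.09234425],
       [  0.        , 438.8352414 , 240.88636185],
       [  0.        ,   0.        ,   1.        ]]), 'R': array([[-0.9959481 , -0.08911261,  0.01209623],
       [-0.05559003,  0.50431854, -0.8617265 ],
       [ 0.07069035, -0.8589073 , -0.50722887]]), 't': array([0.5812313 , 0.11946056, 1.27382616])} {'camera_matrix': array([[540.46763671,   0.        , 319.42323287],
       [  0.        , 540.46763671, 238.88624576],
       [  0.        ,   0.        ,   1.        ]]), 'R': array([[ 0.25273128, -0.96745776,  0.01234396],
       [-0.75947983, -0.20627264, -0.6169619 ],
       [ 0.5994308 ,  0.14655058, -0.7868962 ]]), 't': array([-0.12942693,  0.5034295 ,  1.25327334])}
```

Run:
```python
import cv2
a=cv2.imread('pics/top0.png');cv2.imwrite('pics/topc.png',cv2.resize(a[150:350,200:480],None,fx=2.85,fy=2.85,interpolation=cv2.INTER_CUBIC))
a=cv2.imread('pics/scene0.png');cv2.imwrite('pics/scenec.png',cv2.resize(a[160:400,220:440],None,fx=2.5,fy=2.5,interpolation=cv2.INTER_CUBIC))
```

```text
(no output)
```

View pics/topc.png

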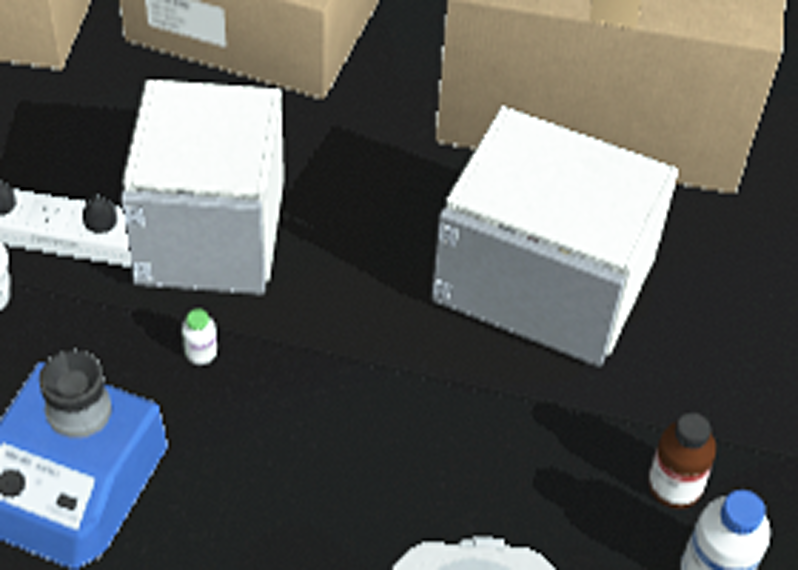

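View pics/scenec.png

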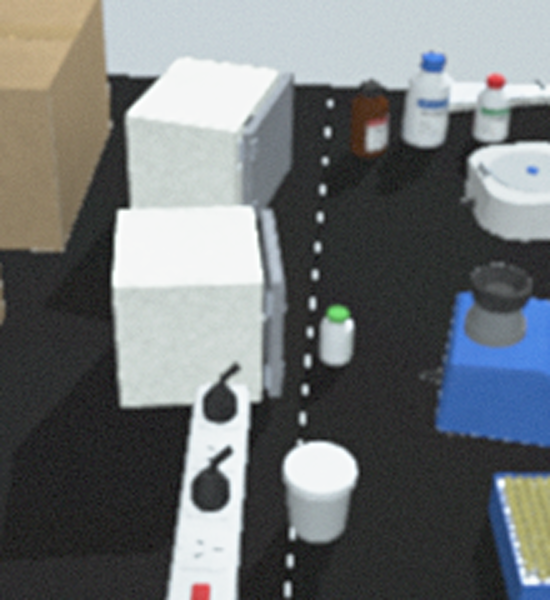

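View pics/top0.png

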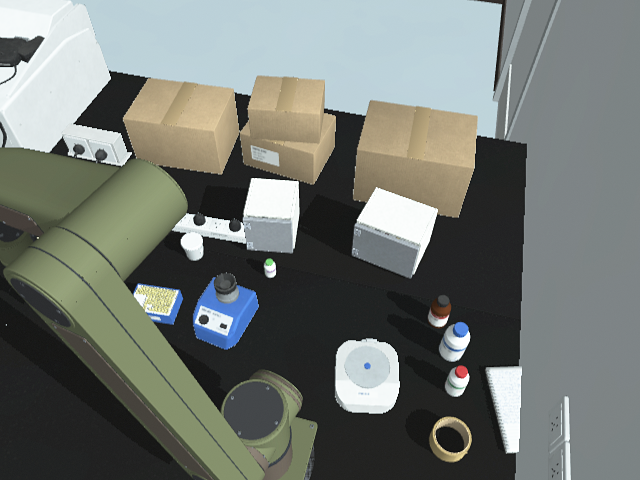

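The top view shows the wide cupboard on the right (box 352–437, 187–278), with its hinges on the left of the door and its free edge on the right near the brown bottle. I'll fit the poses from the top-face corners.

```bash
cat > h.py <<'E'
import numpy as np
from bench import *
def ray(n,uv,z):
    c=get_calibration(n);K,R,t=map(np.array,(c['camera_matrix'],c['R'],c['t']))
    d=R.T@np.linalg.solve(K,[uv[0],uv[1],1]);o=-R.T@t
    return o+d*(z-o[2])/d[2]
def proj(n,X):
    c=get_calibration(n);K,R,t=map(np.array,(c['camera_matrix'],c['R'],c['t']))
    p=(np.atleast_2d(X)@R.T+t)@K.T
    return p[:,:2]/p[:,2:]
E
python3 - <<'E'
from h import *
f=lambda u,v,s,x0,y0:((u+.5)/s+x0-.5,(v+.5)/s+y0-.5)
print('top')
for p in[(505,107),(677,172),(627,270),(445,208)]:print(ray('top',f(*p,2.85,200,150),.155).round(4))
print('narrow')
for p in[(147,80),(282,90),(264,198),(123,193)]:print(ray('top',f(*p,2.85,200,150),.155).round(4))
print('scene wide');
for p in[(178,60),(283,70),(240,133),(128,115)]:print(ray('scene',f(*p,2.5,220,160),.155).round(4))
print('scene narrow');
for p in[(118,208),(255,206),(262,285),(112,283)]:print(ray('scene',f(*p,2.5,220,160),.155).round(4))
# door bottom corners z=.014, 
print('doorbot',ray('top',f(433,300,2.85,200,150),.014),ray('top',f(602,362,2.85,200,150),.014))
print('ctrl',ray('top',f(198,318,2.85,200,150),.058),ray('scene',f(338,313,2.5,220,160),.058))
print('lyse',ray('top',f(693,428,2.85,200,150),.105),ray('scene',f(371,90,2.5,220,160),.105))
print('cup',ray('top',(192,240),.065),ray('scene',f(320,466,2.5,220,160),.065))
E
```

```text
top
[ 0.7636 -0.1052  0.155 ]
[ 0.7217 -0.2862  0.155 ]
[ 0.5869 -0.2557  0.155 ]
[ 0.6161 -0.0745  0.155 ]
narrow
[0.7035 0.2594 0.155 ]
[0.7266 0.121  0.155 ]
[0.5823 0.0978 0.155 ]
[0.5524 0.2317 0.155 ]
scene wide
[ 0.7261 -0.2752  0.155 ]
[ 0.5825 -0.2583  0.155 ]
[ 0.6194 -0.0678  0.155 ]
[ 0.76   -0.1005  0.155 ]
scene narrow
[0.7273 0.1186 0.155 ]
[0.5856 0.0988 0.155 ]
[0.5652 0.2425 0.155 ]
[0.7051 0.2542 0.155 ]
doorbot [ 0.60882996 -0.07281886  0.014     ] [ 0.57762415 -0.2541085   0.014     ]
ctrl [0.49393877 0.14258148 0.058     ] [0.49254554 0.14599028 0.058     ]
lyse [ 0.46269185 -0.34151536  0.105     ] [ 0.463119  -0.3180883  0.105    ]
cup [0.5030517  0.37841388 0.065     ] [0.50121635 0.38073026 0.065     ]
```

```bash
cat >> h.py <<'E'
def boxpts(x0,x1,y0,y1,z0,z1): return np.array([[x,y,z] for x in(x0,x1) for y in(y0,y1) for z in(z0,z1)])
def w(pose,P):
    x,y,a=pose;c,s=np.cos(a),np.sin(a);P=np.atleast_2d(P)
    return np.c_[x+c*P[:,0]-s*P[:,1],y+s*P[:,0]+c*P[:,1],P[:,2]]
EDG=[(0,1),(2,3),(4,5),(6,7),(0,2),(1,3),(4,6),(5,7),(0,4),(1,5),(2,6),(3,7)]
E
cat > fit.py <<'E'
from h import *
import cv2
from scipy.optimize import minimize
B=boxpts(-.07,.07,-.095,.095,0,.155);D=boxpts(-.09,-.078,-.095,.089,.014,.153)
m={}
for n in('top','scene'):
    grab_frame(n);
    a=silhouettes(n,'wide')[0]['pixels']
    for d in silhouettes(n,'wide_door')[:1]: a=a|d['pixels']
    m[n]=a
S=4
def dt(a):
    A=cv2.resize(a.astype(np.uint8),None,fx=S,fy=S,interpolation=cv2.INTER_LINEAR);return A
M={n:dt(m[n])[150*S:300*S,240*S:460*S] for n in m}
def cost(p,ns=('top','scene')):
    c=0
    for n in ns:
        I=np.zeros_like(M[n])
        for P in(B,D):
            q=((proj(n,w(p,P))+.5-[240,150])*S*16).astype(np.int32)
            cv2.fillConvexPoly(I,cv2.convexHull(q),1,shift=4)
        x=I!=M[n]
        c+=x.sum()/M[n].sum()
    return c
for ns in(('top','scene'),('top',),('scene',)):
    b=None
    for a in(-.25,-.18,-.1):
        r=minimize(cost,[.673,-.18,a],args=(ns,),method='Nelder-Mead',options=dict(initial_simplex=[[.673,-.18,a],[.683,-.18,a],[.673,-.17,a],[.673,-.18,a+.06]]))
        if b is None or r.fun<b.fun:b=r
    print(ns,b.x.round(4),b.fun)
    if len(ns)==2:p=b.x
p=[.6725,-.1775,-.19] if 0 else p
for n,(x0,y0,x1,y1) in(('top',(330,170,460,300)),('scene',(255,170,395,260))):
    f=cv2.resize(grab_frame(n),None,fx=5,fy=5,interpolation=cv2.INTER_CUBIC)
    for P,c in((B,(0,0,255)),(D,(0,200,0))):
        q=((proj(n,w(p,P))+.5)*5).astype(int)
        for i,j in EDG: cv2.line(f,tuple(map(int,q[i])),tuple(map(int,q[j])),c,1)
    cv2.imwrite(f'pics/ov_{n}.png',f[y0*5:y1*5,x0*5:x1*5][:600])
E
python3 fit.py
```

```text
('top', 'scene') [ 0.6769 -0.1798 -0.1939] 0.20939562110505497
('top',) [ 0.6794 -0.1785 -0.2111] 0.022889620101705057
('scene',) [ 0.6759 -0.1925 -0.1954] 0.16031697100476908
```

View pics/ov_top.png

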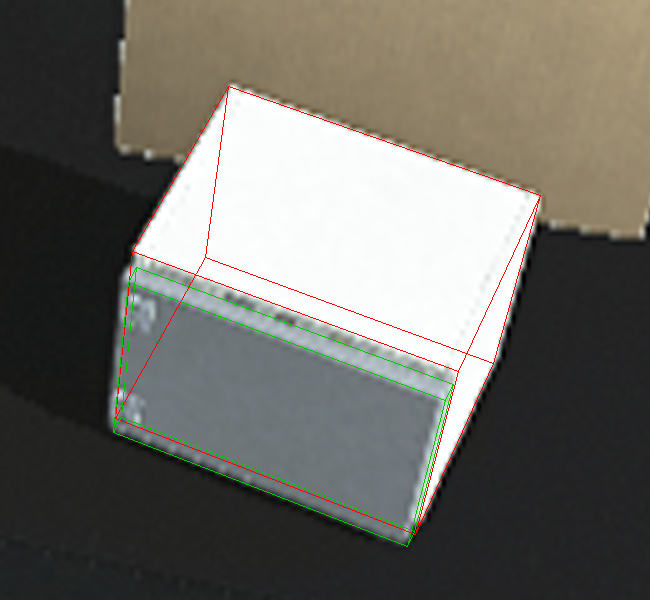

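View pics/ov_scene.png

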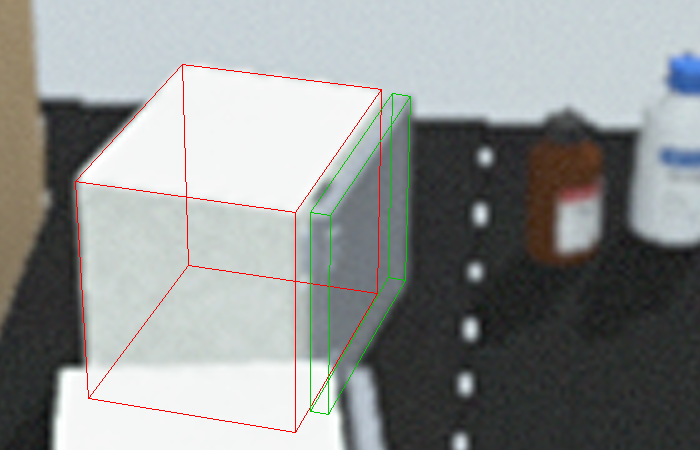

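The overlay agrees with the picture to about 2 mm, which puts the wide cupboard at about (0.677, -0.180) with yaw -0.194 rad. I'll shut the fingers and fly high to a standoff in front of the press point.

```bash
python3 -m inch '[0,0,4,0, 0,0,4,0, 2,-4,0,0, 2,-4,0,0, 2,-4,0,0, 2,-4,0,0, 2,-4,0,0, 2,-4,0,0, 2,-4,0,0, 2,-4,0,0]' 1 40
```

```text
time: 2.2
position: [0.2876, 0.1878, 0.3256]
tcp_rot: [0.122, 0.993, 0.0, 0.0]
force: [1.2, 0.8, 0.7]
gripper_width: -0.0001
```

```bash
python3 -m inch '[2,-4,0,0.1, 2,-4,0,0.1, 2,-4,0,0.1, 2,-4,0,0.1, 2,-4,0,0, 2,-4,0,0, 2,-4,0,0, 2,-4,0,0, 2,-4,0,0, 0,0,0,0]'; python3 -c "
from bench import *
o=get_obs();print(o['q'],o['position'],o['tcp_rot'],o['force'],o['time'])"
```

```text
time: 3.2
position: [0.4695, -0.175, 0.3243]
tcp_rot: [0.104, 0.995, -0.001, 0.001]
force: [-0.6, -0.0, -0.5]
gripper_width: -0.0001
[-0.35601042  0.196156   -0.01832529  1.35492336 -0.00137057 -0.14804045] [ 0.46951043 -0.17503776  0.32430207] [ 1.03798112e-01  9.94597908e-01 -8.37151325e-04  5.02966767e-04] [-0.55584074 -0.02228207 -0.54082695] 3.2
```

```bash
python3 -m inch '[3,-2,0,0.1, 3,-2,0,0, 0,0,-4,0, 0,0,-4,0, 0,0,-4,0, 0,0,-4,0, 0,0,-3.4,0, 0,0,0,0, 0,0,0,0]'
python3 - <<'E'
from h import *
import cv2
o=get_obs();print(o['position'],o['force'])
for n in('top','scene'):
    f=grab_frame(n);cv2.imwrite(f'pics/p1_{n}.png',cv2.resize(f[160:320,250:470] if n=='scene' else f[160:340,320:480],None,fx=3.5,fy=3.3))
c=get_calibration('wrist');cv2.imwrite('pics/p1_w.png',grab_frame('wrist'))
E
```

```text
time: 4.1
position: [0.5269, -0.2101, 0.1317]
tcp_rot: [0.096, 0.995, 0.0, -0.001]
force: [0.2, 0.6, -0.2]
gripper_width: 0.0002
[ 0.52692506 -0.21007786  0.13167151] [ 0.16744306  0.63214541 -0.19984962]
```

View pics/p1_top.png

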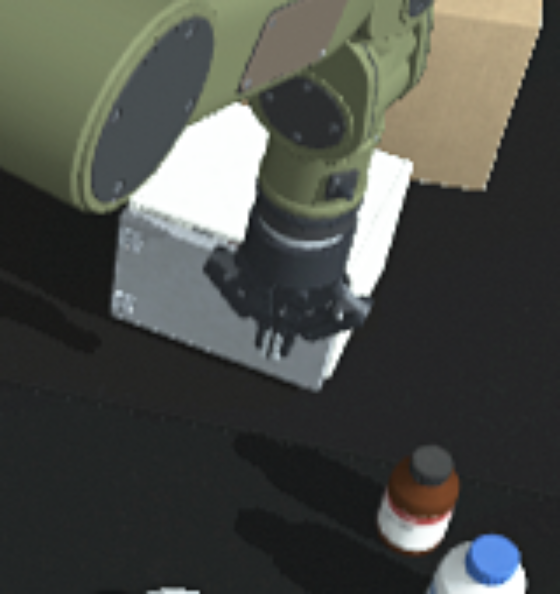

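View pics/p1_scene.png

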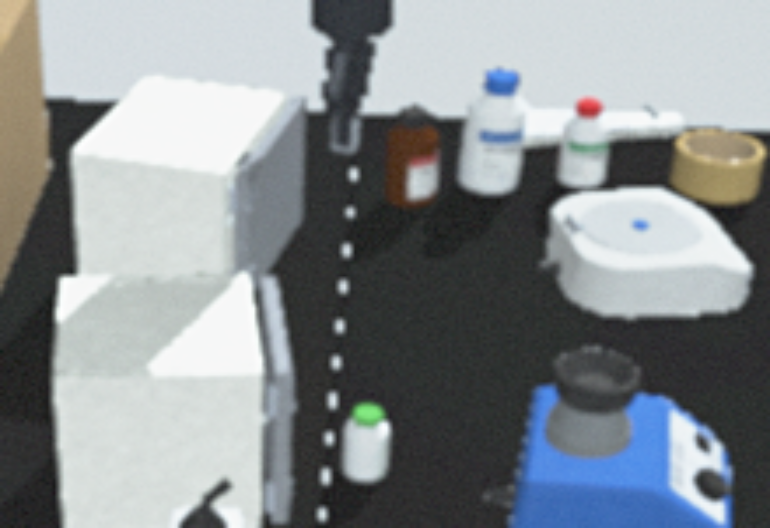

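View pics/p1_w.png

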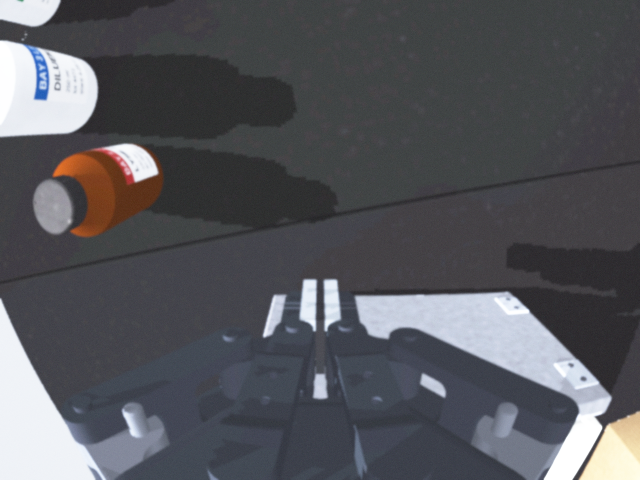

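The wrist view shows the closed fingers in front of the door near its free edge, and the brown bottle is well clear. I'll move closer now, then press in small steps.

```bash
python3 -m inch '[1,-0.3,0,0, 1,-0.3,0,0, 1,-0.3,0,0, 0,0,0,0, 0,0,0,0]'
```

```text
time: 4.75
position: [0.5575, -0.2198, 0.131]
tcp_rot: [0.096, 0.995, 0.0, -0.0]
force: [0.4, 0.7, -0.5]
gripper_width: 0.0002
```

```bash
python3 -m inch '[0.2,-0.04,0,0, 0.2,-0.04,0,0, 0,0,0,0]'
```

```text
time: 5.05
position: [0.5613, -0.2204, 0.1313]
tcp_rot: [0.096, 0.995, 0.0, 0.0]
force: [0.1, -0.2, 1.0]
gripper_width: -0.0002
```

```bash
python3 -m inch '[0.2,-0.04,0,0, 0.2,-0.04,0,0, 0,0,0,0]'
```

```text
time: 5.35
position: [0.565, -0.2213, 0.1313]
tcp_rot: [0.096, 0.995, -0.0, -0.0]
force: [-2.1, -0.4, 0.7]
gripper_width: 0.0001
```

```bash
python3 -m inch '[0.15,-0.03,0,0, 0,0,0,0]'
```

```text
time: 5.55
position: [0.5663, -0.2216, 0.1313]
tcp_rot: [0.096, 0.995, -0.0, -0.0]
force: [-2.4, -0.2, 0.9]
gripper_width: -0.0001
```

```bash
python3 -m inch '[0.15,-0.03,0,0, 0,0,0,0]'
```

```text
time: 5.75
position: [0.5681, -0.222, 0.1312]
tcp_rot: [0.096, 0.995, -0.0, -0.0]
force: [-3.8, -0.3, 1.7]
gripper_width: -0.0002
```

```bash
python3 -m inch '[0.1,-0.02,0,0, 0,0,0,0]'
```

```text
time: 5.95
position: [0.5692, -0.2223, 0.1312]
tcp_rot: [0.096, 0.995, -0.0, -0.0]
force: [-2.3, -1.7, 1.4]
gripper_width: -0.0002
```

```bash
python3 -m inch '[0.1,-0.02,0,0, 0,0,0,0]'
```

```text
time: 6.15
position: [0.57, -0.2224, 0.1312]
tcp_rot: [0.096, 0.995, -0.0, -0.0]
force: [-4.0, -1.8, 1.3]
gripper_width: -0.0001
```

```bash
python3 -m inch '[0.08,-0.02,0,0, 0,0,0,0]'
```

```text
time: 6.35
position: [0.5701, -0.2224, 0.1312]
tcp_rot: [0.096, 0.995, -0.0, -0.001]
force: [-5.6, -1.9, 3.1]
gripper_width: -0.0002
```

The position has stopped advancing, so the door is against its stop and past the release point. Backing off.

```bash
python3 -m inch '[-2,0.4,0,0, -3,0.6,0,0, -3.5,0.7,0,0, -3.5,0.7,0,0, 0,0,3,0, 0,0,4,0, 0,0,4,0, 0,0,2,0, 0,0,0,0]'
python3 - <<'E'
from h import *
import cv2
o=get_obs();print(o['position'],o['force'])
f=grab_frame('top');cv2.imwrite('pics/p2_top.png',cv2.resize(f[160:340,320:480],None,fx=3.3,fy=3.3))
cv2.imwrite('pics/p2_w.png',grab_frame('wrist'))
E
```

```text
time: 7.25
position: [0.4545, -0.1992, 0.2653]
tcp_rot: [0.096, 0.995, -0.001, 0.005]
force: [0.1, -0.5, 0.3]
gripper_width: 0.0002
[ 0.45451278 -0.19921385  0.26533043] [ 0.07580338 -0.52417343  0.25206067]
```

View pics/p2_top.png

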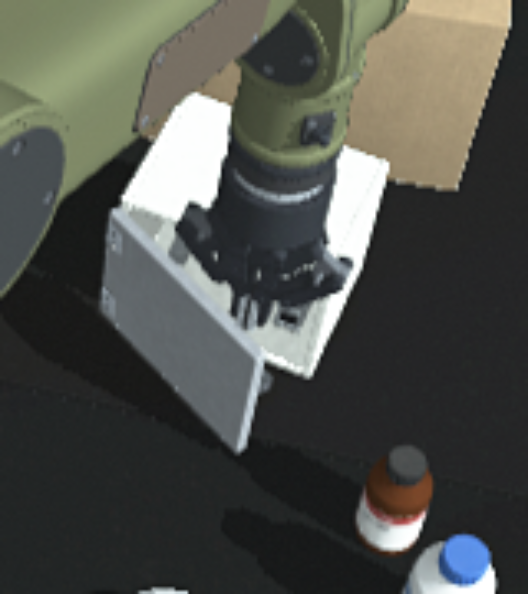

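View pics/p2_w.png

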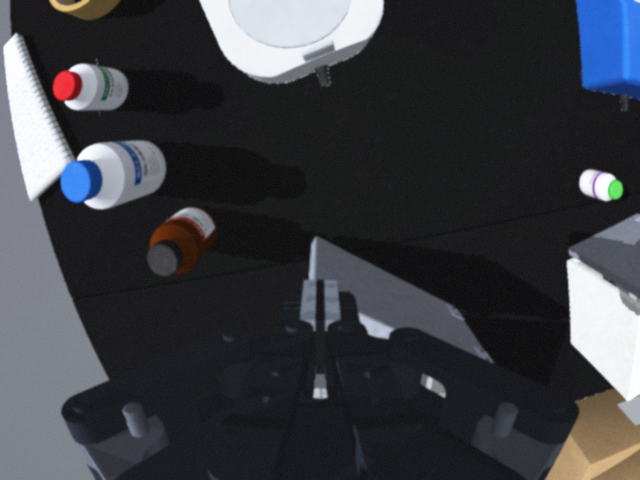

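The door stands ajar. In the crop its free edge is at about (265,352), and the striker shows behind it. I'll measure the angle from the two top corners.

Run:
```python
from h import *
p=[.677,-.180,-.194]
H=w(p,[[-.078,.093,.153]])[0];print('hinge',H)
for u,v in[(265,352),(258,362),(120,208),(107,218)]:
    q=ray('top',(u/3.3+320,v/3.3+160),.153);d=q-H
    print(q.round(4),'r',np.hypot(*d[:2]).round(3),'th',(((-np.pi/2-.194)-np.arctan2(d[1],d[0])+np.pi)%(2*np.pi)-np.pi).round(3))
def door(th,r,off): # point on door at radius r, off behind back face(+)
    a=-np.pi/2-.194-th; e=np.array([np.cos(a),np.sin(a)]); n=np.array([-e[1],e[0]]) # into cupboard
    return H[:2]+r*e+off*n
for th in(0,.47,.7,.9,1.1,1.3,1.5,1.6): print(th,'edge',door(th,.184,0).round(3),'contact ctr r150',door(th,.150,.015).round(3),'r165',door(th,.165,.045).round(3))
```

```text
hinge [ 0.61839225 -0.07370733  0.153     ]
[ 0.5027 -0.2174  0.153 ] r 0.184 th 0.484
[ 0.4918 -0.2137  0.153 ] r 0.189 th 0.541
[ 0.6168 -0.0761  0.153 ] r 0.003 th 0.388
[ 0.6034 -0.0679  0.153 ] r 0.016 th 1.746
0 edge [ 0.583 -0.254] contact ctr r150 [ 0.604 -0.224] r165 [ 0.631 -0.244]
0.47 edge [ 0.505 -0.219] contact ctr r150 [ 0.538 -0.201] r165 [ 0.552 -0.231]
0.7 edge [ 0.475 -0.189] contact ctr r150 [ 0.511 -0.179] r165 [ 0.518 -0.212]
0.9 edge [ 0.455 -0.158] contact ctr r150 [ 0.492 -0.156] r165 [ 0.492 -0.189]
1.1 edge [ 0.441 -0.124] contact ctr r150 [ 0.478 -0.129] r165 [ 0.472 -0.162]
1.3 edge [ 0.435 -0.088] contact ctr r150 [ 0.47 -0.1 ] r165 [ 0.457 -0.131]
1.5 edge [ 0.436 -0.051] contact ctr r150 [ 0.468 -0.07 ] r165 [ 0.449 -0.098]
1.6 edge [ 0.439 -0.033] contact ctr r150 [ 0.469 -0.055] r165 [ 0.448 -0.081]
```

```bash
python3 -m inch '[3,-1.1,0,0, 3,-1.1,0,0, 3.1,-1.1,0,0, 0,0,0,0]'
python3 - <<'E'
from h import *
import cv2
f=grab_frame('top');cv2.imwrite('pics/p3_top.png',cv2.resize(f[160:340,320:480],None,fx=3.3,fy=3.3))
cv2.imwrite('pics/p3_w.png',grab_frame('wrist'))
E
```

```text
time: 7.75
position: [0.5452, -0.2322, 0.2582]
tcp_rot: [0.096, 0.995, 0.0, -0.0]
force: [-0.2, -0.6, -0.3]
gripper_width: 0.0
```

View pics/p3_w.png

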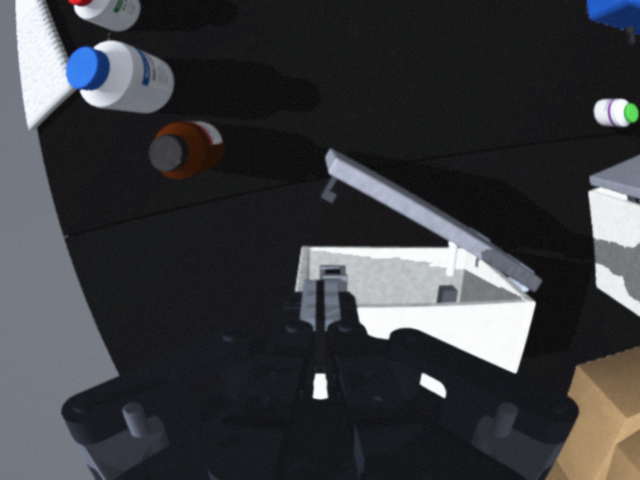

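Run:
```python
from h import *
c=get_calibration('wrist');K,R,t=map(np.array,(c['camera_matrix'],c['R'],c['t']))
o=get_obs()['position']
def fe(X):
    v=R@np.array(X)+t;th=np.arctan2(np.hypot(*v[:2]),v[2]);d=v[:2]/np.hypot(*v[:2]);return (K[0,0]*th*d+K[:2,2]).round(0)
for z in(.244,.153,.115): print(z,fe([o[0],o[1],z]))
print('edge pred',fe([.5027,-.2174,.153]),'rim free',fe([.585,-.256,.155]),'cam',-R.T@t)
```

```text
0.244 [322. 299.]
0.153 [321. 239.]
0.115 [321. 225.]
edge pred [330. 177.] rim free [298. 304.] cam [ 0.47291414 -0.21873095  0.38876563]
```

The projected line of descent runs from (321,239) to (321,225). That falls between the cupboard's top rim at row 304 and the door edge at about row 170, so the descent is clear.

```bash
python3 -m inch '[0,0,-4,0, 0,0,-4,0, 0,0,-3,0, 0,0,-1.7,0, 0,0,0,0]'
```

```text
time: 8.35
position: [0.5382, -0.2297, 0.1309]
tcp_rot: [0.096, 0.995, 0.001, -0.004]
force: [-0.2, -0.7, -0.6]
gripper_width: 0.0001
```

```bash
python3 -m inch '[-0.4,0.9,0,0, -0.4,0.9,0,0, -0.6,0.8,0,0, -0.6,0.8,0,0, -0.7,0.9,0,0, -0.7,0.9,0,0, 0,0,0,0]'
```

```text
time: 9.05
position: [0.5064, -0.1779, 0.1344]
tcp_rot: [0.096, 0.995, 0.0, -0.001]
force: [-0.6, 0.6, 0.2]
gripper_width: 0.0001
```

```bash
python3 -m inch '[-0.7,1.1,0,0, -0.7,1.1,0,0, -0.5,0.9,0,0, -0.5,0.9,0,0, -0.4,0.9,0,0, -0.3,1,0,0, -0.3,1,0,0, -0.2,0.9,0,0, 0,0,0,0]'
python3 - <<'E'
from h import *
import cv2
f=grab_frame('top');cv2.imwrite('pics/p4_top.png',cv2.resize(f[160:340,320:480],None,fx=3.3,fy=3.3))
cv2.imwrite('pics/p4_w.png',grab_frame('wrist'))
E
```

```text
time: 9.95
position: [0.4715, -0.1002, 0.1342]
tcp_rot: [0.095, 0.995, 0.0, -0.0]
force: [0.0, -0.4, -0.7]
gripper_width: 0.0003
```

View pics/p4_w.png

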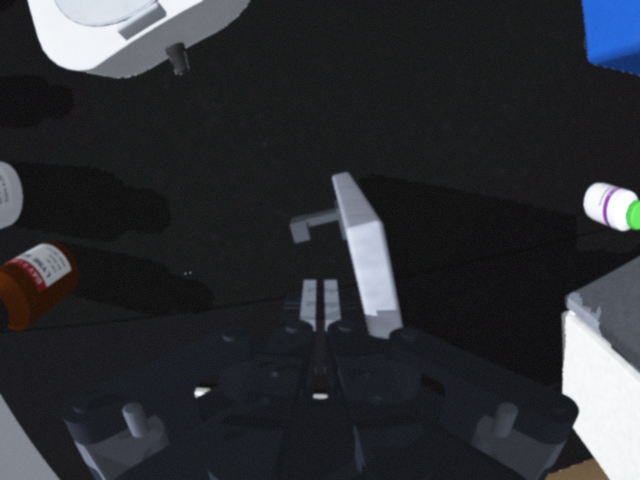

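View pics/p4_top.png

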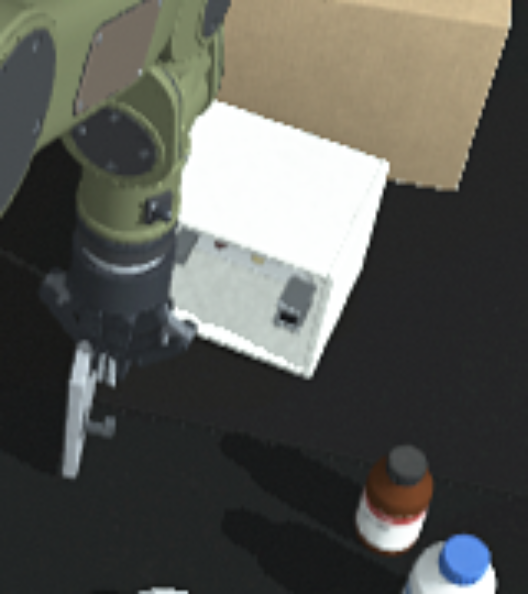

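The door is at about 1.35 rad and the fingers are behind it near the free edge. I'll push a bit more, to about 90°.

```bash
python3 -m inch '[-0.1,0.7,0,0, 0,0.7,0,0, 0,0.6,0,0, 0,0.5,0,0, 0,0.3,0,0, 0,0,0,0, 0,0,0,0]'
```

```text
time: 10.75
position: [0.471, -0.0734, 0.1343]
tcp_rot: [0.096, 0.995, -0.0, -0.0]
force: [-1.1, 0.2, 0.9]
gripper_width: -0.0002
```

```bash
python3 -m inch '[0,-1,0,0, 0,-2,0,0, 0,-2,0,0, 0,0,2,0, 0,0,4,0, 0,0,4,0, 0,0,4,0, 0,0,4,0, -4,0,0,0, 0,0,0,0]'
python3 - <<'E'
from h import *
import cv2
o=get_obs();print(o['position'],o['force'])
f=grab_frame('top');cv2.imwrite('pics/p5_top.png',cv2.resize(f[160:340,320:480],None,fx=3.3,fy=3.3));cv2.imwrite('pics/p5_topf.png',f)
for n in('bottle_control','bottle_lyse','specimen_cup','narrow_door'):
    print(n,[(round(d['p'],2),d['box']) for d in silhouettes('top',n)[:2]])
f=grab_frame('scene');cv2.imwrite('pics/p5_scene.png',cv2.resize(f[160:400,220:440],None,fx=2.5,fy=2.5))
for n in('bottle_control','bottle_lyse','specimen_cup','narrow_door'):
    print(n,[(round(d['p'],2),d['box']) for d in silhouettes('scene',n)[:2]])
cv2.imwrite('pics/p5_w.png',grab_frame('wrist'))
E
```

```text
time: 11.75
position: [0.4277, -0.124, 0.3157]
tcp_rot: [0.097, 0.995, -0.0, -0.0]
force: [0.0, 0.2, -0.5]
gripper_width: 0.0002
[ 0.427672   -0.12399149  0.31566667] [ 0.03015006  0.2102752  -0.51439774]
bottle_control []
bottle_lyse [(0.94, [427.8, 294.5, 453.3, 325.7])]
specimen_cup []
narrow_door []
bottle_control [(0.52, [321.8, 242.8, 332.4, 317.9]), (0.49, [345.8, 282.3, 364.1, 306.6])]
bottle_lyse [(0.76, [360.5, 191.5, 376.4, 220.4])]
specimen_cup [(0.87, [331.6, 337.2, 363.2, 376.4])]
narrow_door [(0.62, [322.4, 242.8, 332.6, 321.1])]
```

View pics/p5_topf.png

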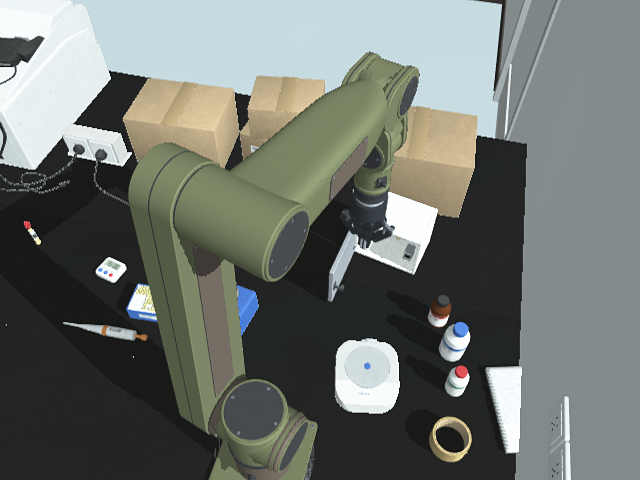

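View pics/p5_scene.png

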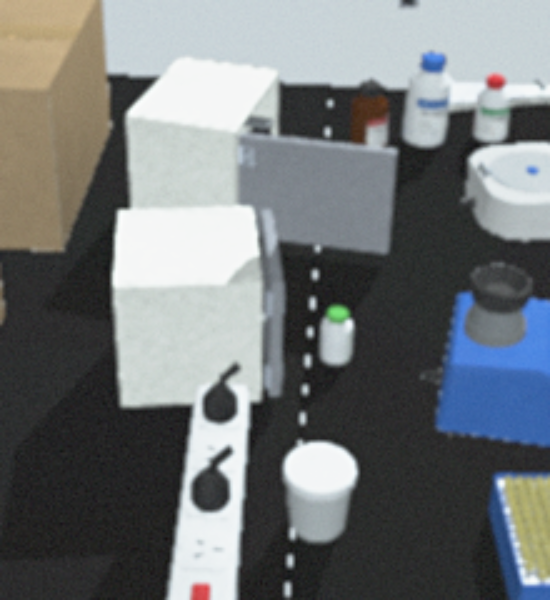

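View pics/p5_w.png

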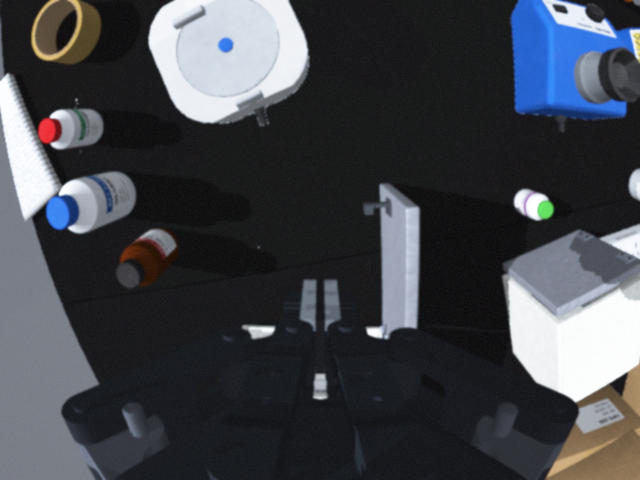

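The scene view shows the door wide open, with its top corners at crop (240,136) and (397,149). The narrow door is shut, and the bottles and cup look unmoved. One last check of the angle before handing in.

Run:
```python
from h import *
a=ray('scene',(240/2.5+220,136/2.5+160),.153);b=ray('scene',(397/2.5+220,149/2.5+160),.153)
d=b-a;print(a,b,'theta',(-np.pi/2-.194-np.arctan2(d[1],d[0]))%(2*np.pi), np.hypot(d[0],d[1]))
print(finish_job())
```

```text
[ 0.61791534 -0.06210682  0.153     ] [ 0.43388866 -0.04973189  0.153     ] theta 1.4439405643088286 0.1844422892006696
the job is handed in; nothing more can be done
None
```

The wide cupboard is open and the job is handed in at about 12 s of the 48 s allowed. With the fingers shut I pressed its door in near the free edge until it reached its stop, at about 6 N. I then backed off, and the spring pushed the door to about 0.48 rad. Going in behind the free edge, I pushed it open and withdrew upwards.

**Door angle:** I measured about 1.44 rad (83°) in the scene camera after withdrawing, above the 1.2 rad needed. I didn't measure the door's speed. The force reading at the end was within noise, with the gripper clear at a height of 0.32 m.

**Narrow door, bottles and cup:** In the scene camera the narrow door looks shut and both bottles and the cup stand where they started, within a few pixels.

**Checks that failed or disagreed:**
- In the last top view, bottle_control and the narrow door were hidden by the arm and the network found neither. It missed the cup there too, as it had in the first top view. Those three are therefore confirmed only by the scene camera; the network's best match for bottle_control there was the narrow door, and its second match was the bottle itself.
- My two first estimates of the brown bottle's position differed by about 23 mm between cameras. I judged it unmoved by comparing its boxes before and after, which agree to about 3 pixels in each camera.

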